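Take the lid off the tea canister

ROBOT

A 6-joint arm with a two-finger parallel gripper is mounted at the origin on the work surface. World frame = base frame: x ahead of the robot, y to its left, z up, the work surface at z = 0. Lengths are in m, angles in rad, forces in N, time in s.
With the tool pointing down it reaches from about 0.25 to 0.8 m from the base axis. Payload 3.9 kg.
Tool frame: the origin (TCP) lies midway between the tips of the shut fingers; the grasp point (between the pads) lies 19 mm behind it; z points along the fingers, y is the line along which they close (so a half turn about z gives the same grasp; the last joint's range is limited). The gripper opens to 85 mm and grips with 20 to 120 N. Pads are 22 mm wide; open, the fingers measure 114 mm over their backs; the gripper's body (76 mm by 85 mm) begins 54 mm behind the grasp point. The pads swing forward as they close: fully open they stand 13 mm farther back than shut.
Start: joints at [1.312, 0.26, -0.138, 1.173, 0, 1.571], TCP at [0.134, 0.508, 0.231] pointing down, gripper open.
Joint ranges: [-2.78, 2.78], [-0.83, 1.72], [-1.28, 1.37], [-1.9, 2.12], [-1.57, 1.48], [-3.14, 3.14]. Speed limits (rad/s): [2.57, 2.57, 3.14, 3.14, 3.14, 3.14].

INTERFACE

Orientations are given as a 3x3 rotation matrix whose columns are the frame's x, y, z axes.
In Python, from rig import manip gives the robot as it stands.
- The arm moves only by the tool play_rows, never from a script. Its argument "targets" is text: rows parted by semicolons, each of 7 numbers parted by spaces: the shift along the tool's x, y, z normalised to -1 to 1, where 1 is 20 mm, then the turn, a rotation vector about the tool's x, y, z normalised to -1 to 1, where 1 is 4 degrees, then the closure, from 0 (fully open) to 1 (shut). In form: x y z ax ay az grip; .... A call has 1 to 8 rows; each row shifts and turns the commanded pose from where the row before left it, along the tool's axes as they then stand; what a row does not reach is not made up. A row lasts 1/12 s, in which the tool goes at most 41.7 mm and 7.16 degrees, less where a joint would pass 70% of its speed; a pose out of reach is approached as far as the arm can. A call with a number of a shift or a turn outside -1 to 1 is refused whole. A call with a gripper value outside its range is refused whole. The fingers move at their own pace and stop on an object; the grip force is fixed at half the most. Time passes only in rows, so rows that do not move let the fingers close. It gives the time, the measured TCP pose, the force, the opening and the grip force at its end, in the units of the state.
- manip.state(): the state, without advancing time (a new reading comes with each control period).
- manip.read_camera(name): name is "side" or "top"; returns a dict with "frame" (420x560x3 uint8, blue, green, red), "camera_matrix" (3x3 intrinsics, pixels), "position" and "attitude" of the camera in the world. Camera axes: x right, y down, z forward; pixel columns grow to the right and rows downward; lengths in m; the calibration is good to about 2 mm. A picture is of the moment at which its call begins. There is no depth.
- manip.finish_job(): hands the job in; it is judged then, once.
Trained networks look in a picture, given as the dict that the camera call returned (one of the last four; its "shot" number tells which), for a name from the list of things; names that differ only in an ending like _2 or _b are one class to them, and where a whole thing is asked for, a point or a joint stands for the part that bears it (a point fixed in the world has none). Each returns a list of dicts, best first, with "score" (0 to 1); they miss things now and then, are a little off and sometimes report something else, mostly with a low value. They report only what shows in the picture. A call takes as long as a camera call. They do not tell look-alikes from the thing itself.
- manip.look_for(picture, thing): "extent" ([left, top, right, bottom] in pixels, round what is visible of it).
- manip.silhouettes(picture, thing): "pixels" (420x560 bool, what is visible of it) and "extent" ([left, top, right, bottom] in pixels, round what is visible of it).
- manip.place_of(picture, thing): "uv" ([column, row] in pixels: a listed point, or the origin of a listed thing).
The state is a dict: "clock": time; "joints": joint angles; "dq": joint speeds; "effort": joint torques, N m; "eef_pos": TCP position; "tool_rot": TCP orientation; "contact_force": force on the tool from outside, world axes, zero at the start; "torque": the same for the moment, N m; "grip_width": finger opening in m; "finger_force": force on a finger pad.
Only numpy, scipy, OpenCV 4.12 (cv2) and the standard library are available. Lean on these libraries where they do the work, as an engineer would, in place of code of your own. Each camera call takes 0.05 s, during which the arm holds its last target. There are 200 camera calls.

TASK

Open the clear canister of tea bags: lift its loose grey lid off by the steel knob and set it down gently, right way up, in the middle of the round cork mat, with no edge of the lid hanging over. Leave the canister and the blue caddy standing where they are.

Things in the scene. Friction and masses are not known exactly. Their poses are not given: they have to be found in the camera images.
- lid: Loose grey lid resting on the clear canister, no catch, 0.12 to 0.19 kg. Origin: centre of its underside, z up. Black plug 94 mm in diameter, z 0 to 10 mm, sits in the canister's mouth with 4 mm play; grey disc 114 mm in diameter, z 10 to 18, rests on the rim; round upright steel knob on the axis, 34 mm in diameter, z 18 to 48 (top), gripped from above at any yaw. On the mat it stands on its plug.
- canister: Clear acrylic canister with coloured tea bags inside, standing loose on the counter (0.5 kg): 110 mm in diameter, 120 mm high, wall 4 mm. Origin: centre of its underside, z up. With the lid on, the lid's origin is 110 mm above this one and the knob's top 158 mm above it.
- mat: Flat round brown cork mat fixed to the counter, 160 mm in diameter, 6 mm thick. Origin: centre of its underside, on the counter (z = 0); its upper face is at z = 6 mm, where the lid's underside comes to rest. Beyond it, farther than x = 0.72 m, a row of other things up to 150 mm high (black kettle, tumbler, spatula) is not part of the work.
- caddy: Blue ceramic caddy with a wooden lid fast to it and a wooden knob: a look-alike to be left alone, loose on the counter (0.7 kg). 114 mm in diameter, 153 mm high to the top of its knob. Origin: centre of its underside, z up. Canister, caddy and mat stand side by side in any order, centres at least 190 mm apart.
Not all that is in view belongs to the job. Of the things that look like the lid, the middle-sized one is meant.

How it is judged:
By the outcome, as a careful person would: the job done as asked, in the order asked, and still so for the second after the job is handed in, with the robot touching nothing.
It also fails if it takes over 40 s, if anything falls off the work surface, if the arm or the gripper's body presses on something with over 40 N, if the wrist force passes 120 N, or if a joint passes its speed limit or range.

## Working session

There is one attempt and no reset: what is moved stays moved. The work goes in short steps, Python scripts to look and compute and a tool call to move; the robot and the scene stay as the last step left them, time stands still between calls to the robot, and variables do not carry over. Pictures are saved under pics/ and viewed, at most 10 in all, crops included, and the job is handed in when it is done.

Besides the shell and the picture viewer there is one more tool, called after "Request:" as a command line: name --argument value ..., lists and objects as JSON in quotes. play_rows: Moves the arm, as the interface text tells. Scaled input: -1 to 1 covers 20 mm each way for a shift and 4 degrees each way for a turn. Its arguments: {"type":"object","properties":{"targets":{"type":"string"}},"required":["targets"]}

```bash
mkdir -p pics
cat > h.py <<'E'
import numpy as np, cv2
from rig import manip
def ray_z(c,uv,z):
    K=np.array(c["camera_matrix"]);R=np.array(c["attitude"]);p=np.array(c["position"])
    d=R@np.linalg.solve(K,[uv[0],uv[1],1.]); return p+d*(z-p[2])/d[2]
def proj(c,X):
    K=np.array(c["camera_matrix"]);R=np.array(c["attitude"]);p=np.array(c["position"])
    q=K@(R.T@(np.array(X)-p)); return q[:2]/q[2]
E
python3 - <<'E'
from h import *
s=manip.state();print(s["eef_pos"],s["tool_rot"],s["grip_width"])
for n in("top","side"):
    c=manip.read_camera(n);cv2.imwrite(f"pics/{n}0.png",c["frame"]);print(n,c["position"],np.array(c["attitude"]).round(2).tolist())
    for t in("lid","canister","mat","caddy"):
        for r in manip.look_for(c,t)[:4]: print(t,"ext",np.round(r["extent"]),round(r["score"],2))
        for r in manip.place_of(c,t)[:4]:
            z={"lid":.11,"canister":0,"mat":0,"caddy":0}[t]
            print(t,"org",np.round(r["uv"],1),round(r["score"],2),ray_z(c,r["uv"],z).round(3))
E
```

```text
[0.13418308 0.50683608 0.23044493] [[-9.66696089e-01  2.55926624e-01 -4.84438601e-04]
 [ 2.55927080e-01  9.66694084e-01 -1.96917824e-03]
 [-3.56612081e-05 -2.02757786e-03 -9.99997944e-01]] 0.08497364269090578
top [4.31624333e-01 1.06596774e-04 1.14996332e+00] [[0.01, -1.0, 0.05], [-1.0, -0.01, -0.01], [0.02, -0.05, -1.0]]
lid ext [215. 242. 292. 319.] 0.91
lid ext [244. 164. 307. 221.] 0.84
lid ext [247. 114. 287. 153.] 0.78
lid org [262.8 132.3] 0.76 [0.64  0.029 0.11 ]
lid org [252.1 274.8] 0.65 [0.355 0.048 0.11 ]
lid org [274.1 191.4] 0.55 [0.521 0.006 0.11 ]
mat ext [361. 138. 427. 208.] 0.75
mat org [392.4 174.1] 0.93 [ 0.571 -0.256  0.   ]
caddy ext [124. 138. 189. 198.] 0.55
caddy org [163.  173.6] 0.84 [0.568 0.251 0.   ]
side [ 0.29263278 -0.74673881  0.53027306] [[0.96, -0.11, 0.24], [-0.27, -0.47, 0.84], [0.02, -0.88, -0.48]]
lid ext [255. 181. 314. 216.] 0.95
lid ext [319. 219. 357. 245.] 0.92
lid ext [160. 215. 232. 263.] 0.6
lid org [281.  203.1] 0.87 [0.515 0.012 0.11 ]
lid org [336.4 235.3] 0.66 [ 0.581 -0.134  0.11 ]
lid org [198.4 246.2] 0.62 [ 0.331 -0.111  0.11 ]
canister ext [254. 208. 311. 264.] 0.97
canister org [281.1 248.8] 0.7 [0.516 0.003 0.   ]
mat ext [308. 290. 401. 363.] 0.82
mat org [353.6 326.3] 0.77 [ 0.574 -0.256  0.   ]
caddy ext [253. 142. 298. 195.] 0.72
caddy org [277.1 197.1] 0.84 [0.573 0.246 0.   ]
```

View pics/top0.png

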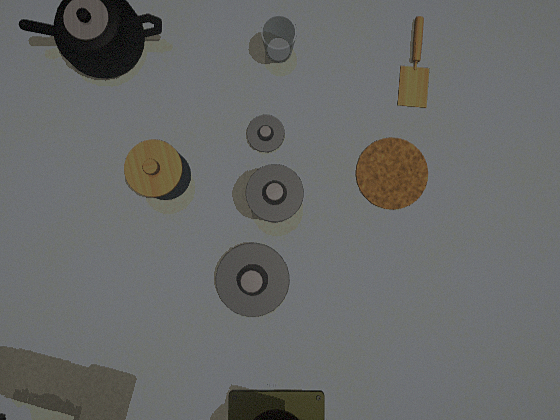

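View pics/side0.png

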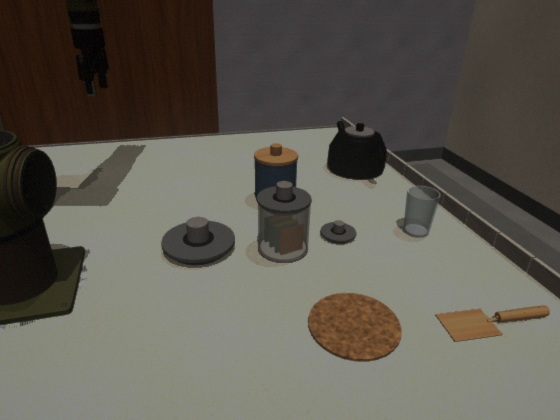

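The top view shows the lid on the canister at about (274,192), the mat at (392,174), the caddy at (155,168), and loose decoy lids at (265,133) and (252,280). The side view agrees, with the canister lid at (284,198). Next I'll refine these by silhouette.

Run:
```python
from h import *
for n in("top","side"):
    c=manip.read_camera(n)
    for t in("lid","mat"):
        for r in manip.silhouettes(c,t)[:3]:
            m=r["pixels"].astype(np.uint8); cs=max(cv2.findContours(m,0,1)[0],key=len)
            (u,v),ax,_=cv2.fitEllipse(cs); z=.127 if t=="lid" else .006
            print(n,t,round(r["score"],2),np.round([u,v,*ax],1),ray_z(c,(u,v),z).round(4))
    # knob top (bright) near the lid
    for X in([.521,.006,.158],):
        print(n,"proj knob",proj(c,X).round(1))
    if n=="top":
        g=c["frame"].mean(2)[175:207,259:291]; m=(g>130).astype(np.uint8); print(g.min(),g.max())
        print("knob bright rows", ) 
        k,l,st,ce=cv2.connectedComponentsWithStats((g>np.percentile(g,88)).astype(np.uint8)); print(st,ce+[259,175])
        for x in ce[1:]: print(ray_z(c,x+[259,175],.158).round(4))
s=manip.state();print(s["clock"],s["eef_pos"])
```

```text
top lid 0.94 [274.2 192.4  56.7  57. ] [0.5178 0.0054 0.127 ]
top lid 0.93 [265.2 133.1  35.8  37. ] [0.635  0.0242 0.127 ]
top lid 0.85 [252.3 279.2  72.4  72.8] [0.3481 0.0466 0.127 ]
top mat 0.61 [391.6 172.8  70.   71.2] [ 0.5736 -0.2525  0.006 ]
top proj knob [273.8 189.4]
25.666666666666668 122.66666666666667
knob bright rows
[[  0   0  32  32 905]
 [  8   9  16  16 114]
 [  8  12   2   3   4]
 [ 12  19   1   1   1]] [[274.40441989 190.30497238]
 [275.53508772 192.10526316]
 [267.5        188.        ]
 [271.         194.        ]]
[0.5158 0.0027 0.158 ]
[0.5235 0.018  0.158 ]
[0.5121 0.0113 0.158 ]
side lid 0.98 [284.5 197.9  30.5  51.9] [0.5195 0.0015 0.127 ]
side lid 0.91 [337.8 231.4  21.5  34.6] [ 0.5771 -0.147   0.127 ]
side lid 0.68 [198.  241.4  45.3  72.1] [ 0.3299 -0.1215  0.127 ]
side mat 0.59 [354.5 326.6  65.5  94.4] [ 0.5718 -0.2623  0.006 ]
side proj knob [285.  183.3]
1.2 [0.13436777 0.50751133 0.23130902]
```

Request:
play_rows --targets "-1 -0.78 0 0 0 0 0;-1 -0.78 0 0 0 0 0;-1 -0.78 0 0 0 0 0;-1 -0.78 0 0 0 0 0;-1 -0.78 0 0 0 0 0;-1 -0.78 0 0 0 0 0;-1 -0.78 0 0 0 0 0;-1 -0.78 0 0 0 0 0"

```text
clock: 1.87
eef_pos: [0.2577, 0.3449, 0.2314]
tool_rot: [[-0.967, 0.256, 0.0], [0.256, 0.967, 0.0], [-0.0, 0.0, -1.0]]
contact_force: [0.6, 0.6, 0.9]
grip_width: 0.0857
finger_force: 0.0
```

Request:
play_rows --targets "-1 -0.78 0 0 0 0 0;-1 -0.78 0 0 0 0 0;-1 -0.78 0 0 0 0 0;-1 -0.78 0 0 0 0 0;-1 -0.78 0 0 0 0 0;-1 -0.78 0 0 0 0 0;-1 -0.78 0 0 0 0 0;-1 -0.78 0 0 0 0 0"

```text
clock: 2.53
eef_pos: [0.3804, 0.1832, 0.2315]
tool_rot: [[-0.967, 0.256, 0.0], [0.256, 0.967, 0.0], [-0.0, 0.0, -1.0]]
contact_force: [0.4, 0.4, 0.7]
grip_width: 0.0855
finger_force: 0.0
```

Request:
play_rows --targets "-1 -0.78 0 0 0 0 0;-1 -0.78 0 0 0 0 0;-1 -0.78 0 0 0 0 0;-1 -0.78 0 0 0 0 0;-1 -0.78 0 0 0 0 0;-0.5 -0.4 0 0 0 0 0;0 0 0 0 0 0 0;0 0 0 0 0 0 0"

```text
clock: 3.2
eef_pos: [0.464, 0.0729, 0.2312]
tool_rot: [[-0.966, 0.257, -0.001], [0.257, 0.966, 0.001], [0.001, 0.0, -1.0]]
contact_force: [-1.0, 1.7, -0.5]
grip_width: 0.0855
finger_force: 0.0
```

Run:
```python
from h import *
s=manip.state();print(s["clock"],s["eef_pos"],s["joints"]);R=np.array(s["tool_rot"]);print(R.round(4))
c=manip.read_camera("side");cv2.imwrite("pics/side1.png",cv2.resize(c["frame"][100:300,180:440],None,fx=3,fy=3))
print("TCP px",((proj(c,s["eef_pos"])-[180,100])*3).round(), "knob px",((proj(c,[.518,.004,.158])-[180,100])*3).round())
print((R.T@(np.array([.518,.004,.2])-s["eef_pos"])/.02).round(3))
```

```text
3.2 [0.46398744 0.07294678 0.23115344] [ 1.55455074e-01  1.66190851e-01 -2.62091135e-01  1.14322909e+00
  7.11893953e-04  4.15558595e-01]
[[-9.664e-01  2.572e-01 -8.000e-04]
 [ 2.572e-01  9.664e-01  6.000e-04]
 [ 9.000e-04  4.000e-04 -1.000e+00]]
TCP px [211. 121.] knob px [311. 252.]
[-3.498 -2.637  1.553]
```

View pics/side1.png

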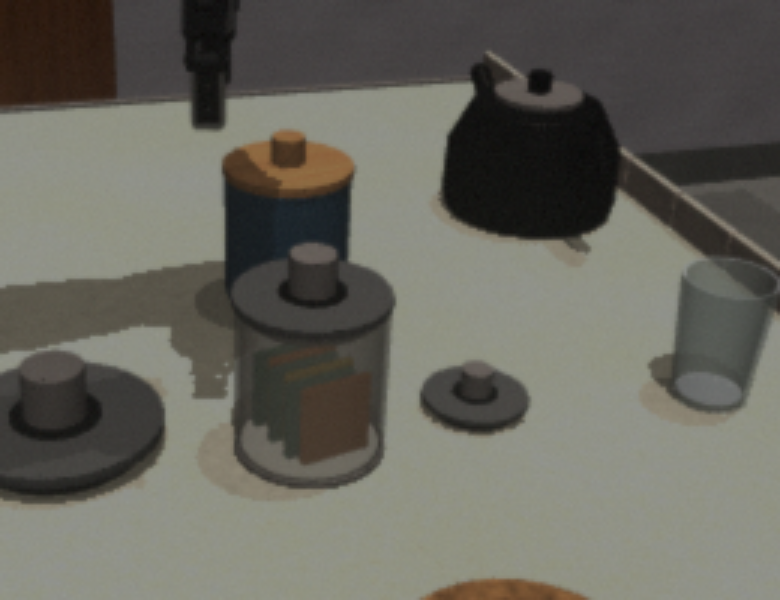

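The picture shows the gripper above and behind the canister. The knob top is at about (313,256) in the crop, within about 1 px of the projected position.

Request:
play_rows --targets "-0.88 -0.67 0 0 0 0 0;-0.88 -0.67 0 0 0 0 0;-0.88 -0.67 0 0 0 0 0;-0.88 -0.67 0 0 0 0 0;0 0 0.7 0 0 0 0;0 0 0.7 0 0 0 0;0 0 0 0 0 0 0;0 0 0 0 0 0 0"

```text
clock: 3.92
eef_pos: [0.5172, 0.0042, 0.2028]
tool_rot: [[-0.967, 0.254, -0.002], [0.254, 0.967, 0.0], [0.002, -0.0, -1.0]]
contact_force: [-0.0, 0.1, 0.8]
grip_width: 0.0853
finger_force: 0.0
```

Run:
```python
from h import *
s=manip.state();print(s["clock"],s["eef_pos"]);R=np.array(s["tool_rot"])
c=manip.read_camera("side");cv2.imwrite("pics/side2.png",cv2.resize(c["frame"][100:250,190:390],None,fx=4,fy=4))
print("TCP px",((proj(c,s["eef_pos"])-[190,100])*4).round(), "knob px",((proj(c,[.5185,.003,.158])-[190,100])*4).round())
print((R.T@(np.array([.5185,.003,.136])-s["eef_pos"])/.02).round(3))
```

```text
3.9167 [0.51715764 0.00424297 0.20284405]
TCP px [376. 254.] knob px [377. 336.]
[-0.089 -0.042  3.342]
```

View pics/side2.png

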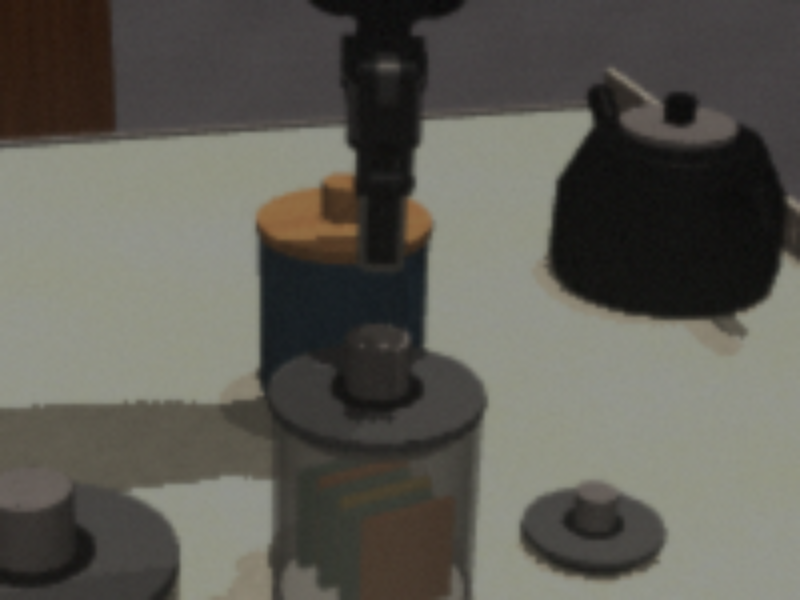

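The gripper is right over the knob in this picture (finger at 380,260, knob top at 378,338). I'll descend and grip.

Request:
play_rows --targets "-0.07 -0.04 0.7 0 0 0 0;0 0 0.7 0 0 0 0;0 0 0.7 0 0 0 0;0 0 0.6 0 0 0 0;0 0 0.5 0 0 0 0;0 0 0.35 0 0 0 0;0 0 0.15 0 0 0 0;0 0 0 0 0 0 0"

```text
clock: 4.63
eef_pos: [0.5194, 0.0023, 0.1291]
tool_rot: [[-0.967, 0.256, -0.001], [0.256, 0.967, 0.0], [0.001, -0.0, -1.0]]
contact_force: [0.2, 0.0, 0.4]
grip_width: 0.0853
finger_force: 0.0
```

Request:
play_rows --targets "0 0 0 0 0 0 0.3;0 0 0 0 0 0 0.5;0 0 0 0 0 0 0.7;0 0 0 0 0 0 1;0 0 0 0 0 0 1;0 0 0 0 0 0 1;0 0 0 0 0 0 1;0 0 0 0 0 0 1"

```text
clock: 5.3
eef_pos: [0.5205, 0.0027, 0.1301]
tool_rot: [[-0.967, 0.256, 0.002], [0.256, 0.967, 0.001], [-0.002, 0.002, -1.0]]
contact_force: [0.1, 3.7, 6.0]
grip_width: 0.0324
finger_force: 59.8
```

Request:
play_rows --targets "0 0 -0.15 0 0 0 1;0 0 -0.25 0 0 0 1;0 0 -0.3 0 0 0 1;0 0 -0.3 0 0 0 1;0 0 -0.4 0 0 0 1;0 0 -0.6 0 0 0 1;0 0 -0.6 0 0 0 1;0 0 -0.6 0 0 0 1"

```text
clock: 5.97
eef_pos: [0.5192, 0.0017, 0.1943]
tool_rot: [[-0.967, 0.256, -0.001], [0.256, 0.967, -0.001], [0.0, -0.001, -1.0]]
contact_force: [0.5, 0.3, -2.8]
grip_width: 0.0321
finger_force: 59.9
```

Run:
```python
from h import *
s=manip.state();print(s["clock"],s["eef_pos"],s["contact_force"],s["grip_width"]);R=np.array(s["tool_rot"]);print(R.round(4))
c=manip.read_camera("side");cv2.imwrite("pics/side3.png",cv2.resize(c["frame"][100:300,190:450],None,fx=3,fy=3))
for r in manip.place_of(c,"canister")[:2]:print(r["score"],ray_z(c,r["uv"],0))
t=manip.read_camera("top")
for q,c in(("s",c),("t",t)):
  for r in manip.silhouettes(c,"mat")[:1]:
    cs=max(cv2.findContours(r["pixels"].astype(np.uint8),0,1)[0],key=len);print(q,r["score"],cv2.fitEllipse(cs)[:2],ray_z(c,cv2.fitEllipse(cs)[0],.006))
# colour segmentation of mat
for q,c in(("s",c),("t",t)):pass
for c in(manip.read_camera("top"),manip.read_camera("side")):
  h=cv2.cvtColor(c["frame"],cv2.COLOR_BGR2HSV); u,v=proj(c,[.573,-.256,.006]).astype(int)
  m=((h[...,1]>90)).astype(np.uint8); m=cv2.morphologyEx(m,cv2.MORPH_CLOSE,np.ones((5,5)))
  l=cv2.connectedComponents(m)[1]; m=(l==l[v,u]).astype(np.uint8)
  cs=max(cv2.findContours(m,0,1)[0],key=len);e=cv2.fitEllipse(cs);print("hsv",e[:2],m.sum(),ray_z(c,e[0],.006))
print((R.T@(np.array([.573,-.256,s["eef_pos"][2]])-s["eef_pos"])/.02).round(3))
```

```text
5.9667 [0.51923276 0.00168378 0.19427707] [ 0.46615528  0.33026534 -2.82726955] 0.03211930557939872
[[-9.666e-01  2.562e-01 -6.000e-04]
 [ 2.562e-01  9.666e-01 -8.000e-04]
 [ 4.000e-04 -9.000e-04 -1.000e+00]]
0.83 [0.50868967 0.00264827 0.        ]
s 0.64 ((354.3799743652344, 326.6415710449219), (66.17408752441406, 94.79568481445312)) [ 0.57158907 -0.26225604  0.006     ]
t 0.69 ((391.6059875488281, 172.84417724609375), (70.73783874511719, 71.2043685913086)) [ 0.57345286 -0.25254566  0.006     ]
hsv ((391.478759765625, 173.1155242919922), (70.48006439208984, 71.38754272460938)) 4053 [ 0.57284898 -0.25226237  0.006     ]
hsv ((354.3285827636719, 326.45062255859375), (65.22797393798828, 93.43474578857422)) 4900 [ 0.57169141 -0.26181705  0.006     ]
[-5.8990e+00 -1.1765e+01  8.0000e-03]
```

View pics/side3.png

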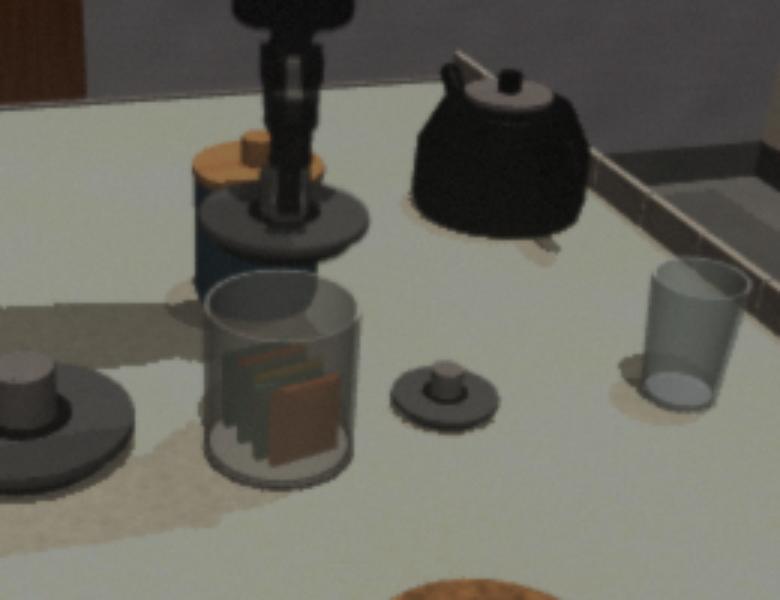

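The lid came up cleanly and level, and the canister still stands at its place (280,380 in the crop). Next I'll carry it over the mat.

Request:
play_rows --targets "-0.2 -0.4 0 0 0 0 1;-0.35 -0.7 0 0 0 0 1;-0.45 -0.9 0 0 0 0 1;-0.45 -0.9 0 0 0 0 1;-0.45 -0.9 0 0 0 0 1;-0.45 -0.9 0 0 0 0 1;-0.45 -0.9 0 0 0 0 1;-0.45 -0.9 0 0 0 0 1"

```text
clock: 6.98
eef_pos: [0.5489, -0.1419, 0.1926]
tool_rot: [[-0.967, 0.256, -0.001], [0.256, 0.967, -0.0], [0.001, -0.0, -1.0]]
contact_force: [0.1, 1.1, -1.4]
grip_width: 0.0323
finger_force: 59.9
```

Request:
play_rows --targets "-0.45 -0.9 0 0 0 0 1;-0.45 -0.9 0 0 0 0 1;-0.45 -0.9 0 0 0 0 1;-0.45 -0.9 0 0 0 0 1;-0.45 -0.9 0 0 0 0 1;-0.4 -0.77 0 0 0 0 1;0 0 0 0 0 0 1;0 0 0 0 0 0 1"

```text
clock: 7.65
eef_pos: [0.573, -0.2569, 0.1923]
tool_rot: [[-0.966, 0.258, -0.001], [0.258, 0.966, 0.001], [0.001, 0.0, -1.0]]
contact_force: [-0.6, 0.3, -1.6]
grip_width: 0.0325
finger_force: 60.0
```

Request:
play_rows --targets "0 0 0.8 0 0 0 1;0 0 1 0 0 0 1;0 0 1 0 0 0 1;0 0 1 0 0 0 1;0 0 1 0 0 0 1;0 0 0.8 0 0 0 1;0 0 0.6 0 0 0 1;0 0 0.4 0 0 0 1"

```text
clock: 8.32
eef_pos: [0.5719, -0.2543, 0.0594]
tool_rot: [[-0.967, 0.255, -0.003], [0.255, 0.967, 0.002], [0.004, 0.001, -1.0]]
contact_force: [-0.7, 0.3, -2.1]
grip_width: 0.0325
finger_force: 60.0
```

Run:
```python
from h import *
s=manip.state();print(s["clock"],s["eef_pos"],s["contact_force"],s["joints"]);R=np.array(s["tool_rot"]);print(R.round(4))
c=manip.read_camera("side");cv2.imwrite("pics/side4.png",cv2.resize(c["frame"][220:420,250:450],None,fx=3,fy=3))
for r in manip.silhouettes(c,"lid")[:4]:
    print(r["score"],np.round(r["extent"]))
print((R.T@(np.array([.573,-.256,.028])-s["eef_pos"])/.02).round(3))
```

```text
8.3167 [ 0.57191365 -0.25426107  0.05937604] [-0.70411562  0.32516521 -2.05412695] [-4.18430954e-01  5.44246358e-01 -1.57388111e-01  8.72767666e-01
  1.83388398e-04 -1.60685690e-01]
[[-9.670e-01  2.549e-01 -3.200e-03]
 [ 2.549e-01  9.670e-01  1.600e-03]
 [ 3.500e-03  8.000e-04 -1.000e+00]]
0.97 [319. 278. 394. 329.]
0.89 [158. 214. 232. 266.]
0.68 [318. 223. 345. 245.]
[-0.08  -0.071  1.568]
```

View pics/side4.png

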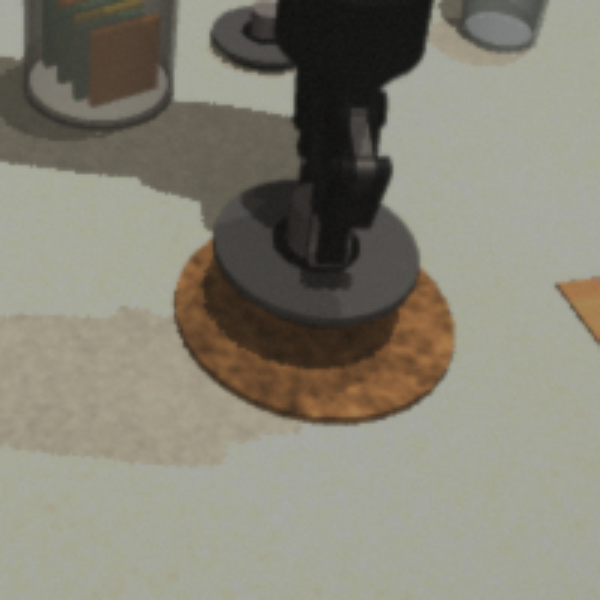

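The picture shows the lid level over the mat, disc centre at (316,251) and mat centre at (314,320) in the crop. I'll lower it gently.

Request:
play_rows --targets "-0.04 -0.05 0.35 0 0 0 1;-0.04 -0.02 0.35 0 0 0 1;0 0 0.3 0 0 0 1;0 0 0.2 0 0 0 1;0 0 0.15 0 0 0 1;0 0 0.1 0 0 0 1;0 0 0 0 0 0 1;0 0 0 0 0 0 1"

```text
clock: 9.08
eef_pos: [0.5747, -0.2575, 0.0323]
tool_rot: [[-0.967, 0.256, 0.0], [0.256, 0.967, 0.0], [0.0, 0.0, -1.0]]
contact_force: [0.3, -0.2, -1.5]
grip_width: 0.0324
finger_force: 60.0
```

Run:
```python
from h import *
s=manip.state();print(s["clock"],s["eef_pos"],s["contact_force"])
for n in("side","top"):
  c=manip.read_camera(n)
  for t in("lid","mat"):
    for r in manip.silhouettes(c,t)[:1]: print(n,t,r["score"],np.round(r["extent"]))
  print("mat proj",proj(c,[.573,-.256,.006]).round(1),"lid disc proj",proj(c,[.573,-.256,.026]).round(1))
  if n=="side":cv2.imwrite("pics/side5.png",cv2.resize(c["frame"][220:420,250:450],None,fx=3,fy=3))
```

```text
9.0833 [ 0.57466874 -0.25745535  0.03232988] [ 0.32825429 -0.1784587  -1.51162975]
side lid 0.96 [319. 292. 395. 344.]
side mat 0.66 [308. 293. 400. 364.]
mat proj [353.6 323.9] lid disc proj [354.9 315.2]
top lid 0.93 [215. 242. 290. 316.]
top mat 0.71 [359. 139. 414. 209.]
mat proj [393.2 173.1] lid disc proj [395.2 171.9]
```

View pics/side5.png

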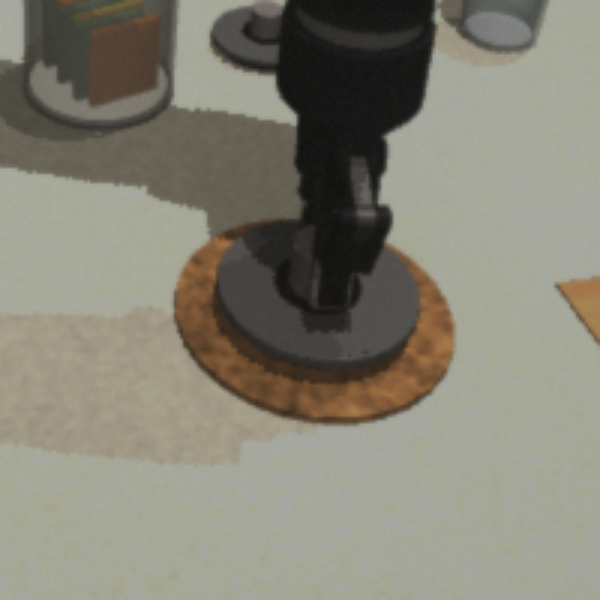

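The picture shows the lid a few mm above the mat and nearly centred: lid centre about (320,294), with about a 3 mm bias to the right. I'll trim that and lower the rest.

Request:
play_rows --targets "0.1 -0.12 0 0 0 0 1;0 0 0.1 0 0 0 1;0 0 0.1 0 0 0 1;0 0 0.05 0 0 0 1;0 0 0 0 0 0 1;0 0 0 0 0 0 1"

```text
clock: 9.88
eef_pos: [0.572, -0.2592, 0.0271]
tool_rot: [[-0.967, 0.256, -0.0], [0.256, 0.967, 0.0], [0.0, 0.0, -1.0]]
contact_force: [0.6, -0.6, -2.7]
grip_width: 0.0326
finger_force: 60.0
```

Request:
play_rows --targets "0 0 0.05 0 0 0 1;0 0 0 0 0 0 1;0 0 0 0 0 0 1"

```text
clock: 10.13
eef_pos: [0.5721, -0.2593, 0.0263]
tool_rot: [[-0.967, 0.256, 0.0], [0.256, 0.967, -0.0], [-0.0, -0.0, -1.0]]
contact_force: [-0.5, 0.1, -2.0]
grip_width: 0.0325
finger_force: 60.0
```

Request:
play_rows --targets "0 0 0.06 0 0 0 1;0 0 0 0 0 0 1;0 0 0 0 0 0 1"

```text
clock: 10.38
eef_pos: [0.5723, -0.2592, 0.026]
tool_rot: [[-0.967, 0.256, 0.001], [0.256, 0.967, -0.0], [-0.001, -0.0, -1.0]]
contact_force: [-1.8, 1.5, 5.7]
grip_width: 0.0321
finger_force: 60.4
```

The force has risen, so the lid is on the mat. I'll release and withdraw straight up.

Request:
play_rows --targets "0 0 0 0 0 0 0.5;0 0 0 0 0 0 0.3;0 0 0 0 0 0 0;0 0 0 0 0 0 0;0 0 0 0 0 0 0;0 0 0 0 0 0 0;0 0 0 0 0 0 0"

```text
clock: 10.97
eef_pos: [0.5721, -0.2593, 0.025]
tool_rot: [[-0.967, 0.256, -0.0], [0.256, 0.967, 0.0], [0.0, 0.0, -1.0]]
contact_force: [-0.4, 0.3, 0.1]
grip_width: 0.0853
finger_force: 0.0
```

Request:
play_rows --targets "0 0 -0.3 0 0 0 0;0 0 -0.6 0 0 0 0;0 0 -0.8 0 0 0 0;0 0 -0.8 0 0 0 0;0 0 -1 0 0 0 0;0 0 -1 0 0 0 0;0 0 -1 0 0 0 0;0 0 -1 0 0 0 0"

```text
clock: 11.63
eef_pos: [0.572, -0.2592, 0.1566]
tool_rot: [[-0.967, 0.256, 0.0], [0.256, 0.967, -0.0], [-0.0, -0.0, -1.0]]
contact_force: [0.6, -0.7, 0.3]
grip_width: 0.0852
finger_force: 0.0
```

Request:
play_rows --targets "0 0 -0.5 0 0 0 0;1 0 0 0 0 0 0;1 0 0 0 0 0 0;1 0 0 0 0 0 0;1 0 0 0 0 0 0;1 0 0 0 0 0 0;0 0 0 0 0 0 0;0 0 0 0 0 0 0"

```text
clock: 12.3
eef_pos: [0.4747, -0.2334, 0.1653]
tool_rot: [[-0.967, 0.256, -0.0], [0.256, 0.967, 0.0], [0.0, 0.0, -1.0]]
contact_force: [0.7, -0.1, -0.5]
grip_width: 0.0854
finger_force: 0.0
```

Run:
```python
from h import *
s=manip.state();print(s["clock"],s["eef_pos"],s["contact_force"],s["dq"])
for n in("side","top"):
  c=manip.read_camera(n)
  for t in("canister","caddy"):
    for r in manip.place_of(c,t)[:1]:print(n,t,r["score"],ray_z(c,r["uv"],0).round(3))
  for t in("lid","mat"):
    for r in manip.place_of(c,t)[:3]:print(n,t,r["score"],ray_z(c,r["uv"],0.006*(t=="lid")).round(3))
  if n=="side":cv2.imwrite("pics/side6.png",cv2.resize(c["frame"][120:420,150:450],None,fx=2,fy=2))
```

```text
12.3 [ 0.47467518 -0.23340627  0.16526413] [ 0.72981515 -0.13314599 -0.46702433] [ 5.53561750e-03  2.42739783e-02  4.60147609e-02 -1.57019348e-02
  6.49279882e-04 -7.08184328e-05]
side canister 0.7 [0.519 0.012 0.   ]
side caddy 0.6 [0.566 0.246 0.   ]
side lid 0.81 [0.648 0.023 0.006]
side lid 0.79 [0.337 0.05  0.006]
side lid 0.61 [ 0.57  -0.26   0.006]
top canister 0.79 [0.515 0.005 0.   ]
top caddy 0.69 [0.571 0.251 0.   ]
top lid 0.93 [0.654 0.026 0.006]
top lid 0.8 [ 0.573 -0.258  0.006]
top lid 0.67 [0.338 0.054 0.006]
```

View pics/side6.png

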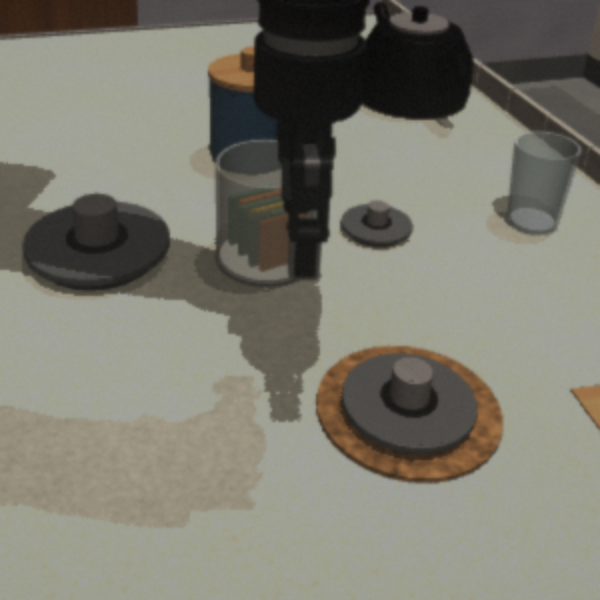

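The picture shows the lid upright and centred on the mat at (410,402) in the crop. The canister and caddy are undisturbed and the gripper is clear.

```bash
python3 -c "
from rig import manip
print(manip.finish_job())"
```

```text
the job is handed in; nothing more can be done
None
```

The lid is off the canister and stands right way up in the middle of the cork mat, within a few millimetres of centre and not overhanging; canister and caddy show no measurable shift, and the job was handed in at about 12.5 s.

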